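# Reset the tripped cutout of the bench power box

## Robot

A 6-joint arm with a two-finger parallel gripper is mounted at the origin on the work surface. World frame = base frame: x ahead of the robot, y to its left, z up, the work surface at z = 0. Lengths are in mm, angles in rad, forces in N, time in s.
With the tool pointing down it reaches from about 350 to 775 mm from the base axis. Payload 5.5 kg.
Tool frame: the origin (TCP) lies between the finger pads; the fingertips stand 17 mm ahead of it and the grasp point (between the pads) lies 2 mm behind it (manip.tip_extent is the distance from the TCP to the fingertips, in mm); z points along the fingers, y is the line along which they close (so a half turn about z gives the same grasp; the last joint's range is limited). The gripper opens to 85 mm and grips with 20 to 120 N. Pads are 22 mm wide; open, the fingers measure 114 mm over their backs; the gripper's body (76 mm by 85 mm) begins 54 mm behind the grasp point. The pads swing forward as they close: fully open they stand 13 mm farther back than shut.
Start: joints at [1.128, 0.313, 0.046, 1.304, 0, 1.431], TCP at [171.486, 548.874, 248.323] pointing down, gripper open.
Joint ranges: [-2.76, 2.76], [-0.86, 1.69], [-1.03, 1.26], [-2.2, 2.34], [-1.47, 1.5], [-3.14, 3.14]. Speed limits (rad/s): [2.57, 2.57, 3.14, 3.14, 3.14, 3.14].

## Interface

Orientations are given as [roll, pitch, yaw] about the fixed x, y, z axes, in that order (R = Rz(yaw) Ry(pitch) Rx(roll)).
In Python, from bench import manip gives the robot as it stands.
- The arm moves only by the tool play_rows, never from a script. Its argument "plan" is a list of rows, each an object of numbers: "tx", "ty", "tz": the shift along the world's x, y, z in m; "rx", "ry", "rz": the turn, a rotation vector about the world's x, y, z in rad; "claw": the opening, from -1 (shut) to 1 (fully open). In form: [{"tx": .., "ty": .., "tz": .., "rx": .., "ry": .., "rz": .., "claw": ..}, ...]. A call has exactly 10 rows; each row shifts and turns the commanded pose from where the row before left it; what a row does not reach is not made up. A row lasts 1/12 s, in which the tool goes at most 41.7 mm and 7.16 degrees, less where a joint would pass 70% of its speed; a pose out of reach is approached as far as the arm can. A call is refused whole if a number of a shift passes 0.0417 or a number of a turn 0.125, either way. A call with a gripper value outside its range is refused whole. The fingers move at their own pace and stop on an object; "grip_force" is the grip in N (left out, the last holds). Time passes only in rows, so rows that do not move let the fingers close, or fill a call up. It gives the time, the measured TCP pose, the force, the opening and the grip force at its end, in the units of the state.
- manip.sense(): the state, without advancing time (a new reading comes with each control period).
- manip.capture(name): name is "scene" or "top" or "wrist"; returns a dict with "image" (384x512x3 uint8, blue, green, red), "fx", "fy", "cx", "cy" (pixels), "position" and "attitude" of the camera in the world. Camera axes: x right, y down, z forward; pixel columns grow to the right and rows downward; lengths in mm; the calibration is good to about 2 mm. A picture is of the moment at which its call begins. There is no depth.
- manip.finish_job(): hands the job in; it is judged then, once.
The state is a dict: "time": time; "qpos": joint angles; "qd": joint speeds; "joint_torque": joint torques, N m; "eef_pos": TCP position; "tool_rot": TCP orientation; "contact_force": force on the tool from outside, world axes, zero at the start; "ft_torque": the same for the moment, N m; "opening": finger opening in mm; "grip_force": force on a finger pad.
Only numpy, scipy, OpenCV 4.12 (cv2) and the standard library are available. Lean on these libraries where they do the work, as an engineer would, in place of code of your own. Each camera call takes 0.05 s, during which the arm holds its last target. There are 200 camera calls.

## Task

One of the three lever switches on the bench power box has tripped: its lever stands about upright while the other two lean to on. Reset it: push its lever right over to off, the opposite way, and on against the stiff spring at the end of its travel with a firm press of about 15 newtons on the upper half of the lever (never above 17, or it breaks) until the latch inside is reset, then throw the lever fully on and let go. Leave the other two levers on and the things around the box where they are.

Things in the scene. Friction and masses are not known exactly. Their poses are not given: they have to be found in the camera images.
- power_box: grey painted steel bench power box, fixed to the table, 220 mm along its x, 240 mm along its y, 70 mm high, with three black levers in a row along y (60 mm apart) standing up through its flat top, vents on its near face and sockets on its far (+x) face. Origin: centre of its underside. x points from near to far face, the way the levers go to ON.
- switch_a: the tripped lever switch, in any of the three places: its lever stands nearly upright. Origin at the bottom of the box, at table height, 60 mm below the lever's pivot; axes parallel to the box's: x points to ON, z up. Its lever breaks above 17 N of force from fingers or arm, squeezing included.
- lever_a (a joint): angle of the tripped lever (rad): 0 upright, positive leaning to the box's +x (ON), negative to -x (OFF). Starts between -0.08 and 0.08. Hard ON stop at 0.55; fully on is above 0.42. Stays where it is left; rubbing takes about 2.5 N at 40 mm from the pivot. On the OFF side it meets the hidden latch spring somewhere between -0.15 and -0.63, different each time.
- pivot_a (a point): pivot of the tripped lever, midway between the near and far faces, 60 mm above the table, 10 mm below the box's top; axes as the box's. The lever swings about its y.
- tip_a (a point): centre of the top end of the tripped lever: a flat bar of smooth, slippery black plastic, 8 mm thick along the swing, 14 mm wide across it, its end 65 mm from the pivot, so 55 mm above the box when upright. z along the lever, y along the pivot axis.
- latch (a joint): hidden reset latch in the tripped switch (m): 0 until the lever meets its spring, then grows as the lever is pressed further off; reset when pressed 1.5 mm for 0.2 s. The push at 40 to 45 mm from the pivot stiffens by about 4 N per mm: 1.5 mm takes about 9 to 13 N, 17 N presses it 2.5 to 3.5 mm, so press to about 15 N (lower down takes more). The lever springs a little back when let go.
- switch_b: a healthy lever switch of the box, identical, lever leaning to ON. Origin under it at the bottom of the box, on the table; axes parallel to the box's: x points to ON, z up.
- switch_c: the other healthy lever switch of the box, identical, lever leaning to ON. Origin under it at the bottom of the box, on the table; axes parallel to the box's: x points to ON, z up.
- lever_b (a joint): angle of its lever, as for the tripped one; starts between 0.50 and 0.54 and must stay above 0.42.
- lever_c (a joint): angle of its lever, as for the tripped one; starts between 0.50 and 0.54 and must stay above 0.42.
- iron_ring: loose dark steel ring, 48 mm across, 6 mm high, lying on the box's top near its near left corner. Bystander.
- slag: loose grey lump, 34 mm across, 12 mm high, on the box's top near its far right corner. Bystander.
- jar: amber jar, 60 mm across, 75 mm high, on the table beside the box. Bystander.
- brush: brush with wooden handle, 180 mm long, on the table on the box's other side. Bystander.
- foil_box: blue carton 90 x 150 x 50 mm, on the table to the left. Bystander.
- scraper: steel scraper, 170 mm long, on the table to the right. Bystander.
- pot: white plastic cup, 90 mm across, 70 mm high, on the table to the right. Bystander.

How it is judged (in metres and radians):
On the way, in this order (a step that is already met when the one before it is completed fails the run):
1. the tripped lever is pushed fully off, pressing the reset latch by at least 1.5 mm for 0.2 s (value of joint latch above 0.0015 m), for 0.2 s.
2. the lever is then thrown fully on (value of joint lever_a above 0.42 rad), for 0.2 s.
At the end, for the whole second after the job is handed in: all three levers fully on (above 0.42 rad) and at rest, after the tripped one's latch was reset, and every bystander within 20 mm of where it was (value of joint each of lever_a, lever_b, lever_c above 0.42 rad and velocity of joint lever_a below 0.05 rad/s and not (velocity of joint lever_a below -0.05 rad/s) and distance of each of iron_ring, slag, jar, brush, foil_box, scraper, pot from where it was at the start of the episode below 0.02 m); the robot touches nothing.
It fails at once if more than 17 N on the tripped switch's lever (contact force between any of the fingers, the arm and switch_a above 17 N).
It fails at once if another lever moved off its ON position (below 0.42 rad) (value of joint any of lever_b, lever_c below 0.42 rad).
It fails at once if a bystander moved by more than 20 mm (distance of any of iron_ring, slag, jar, brush, foil_box, scraper, pot from where it was at the start of the episode above 0.02 m).
It also fails if it takes over 48 s, if anything falls off the work surface, if the arm or the gripper's body presses on something with over 40 N, if the wrist force passes 120 N, or if a joint passes its speed limit or range.

## Working session

There is one attempt and no reset: what is moved stays moved. The work goes in short steps, Python scripts to look and compute and a tool call to move; the robot and the scene stay as the last step left them, time stands still between calls to the robot, and variables do not carry over. Pictures are saved under pics/ and viewed, at most 10 in all, crops included, and the job is handed in when it is done.

Besides the shell and the picture viewer there is one more tool, called by a JSON object that holds its "method" and its "body". play_rows: Moves the arm, as the interface text tells. Its arguments: {"type":"object","properties":{"plan":{"type":"array","items":{"type":"object","properties":{"tx":{"type":"number"},"ty":{"type":"number"},"tz":{"type":"number"},"rx":{"type":"number"},"ry":{"type":"number"},"rz":{"type":"number"},"claw":{"type":"number"}}}},"grip_force":{"type":"number"}},"required":["plan"]}

```bash
ls; mkdir -p pics; python3 - <<'E'
from bench import manip
import cv2,json,numpy as np
for n in ("scene","top"):
    c=manip.capture(n); cv2.imwrite(f"pics/{n}0.png",c["image"])
    print(n,{k:np.round(v,4).tolist() for k,v in c.items() if k!="image"})
print(manip.sense())
E
```

```text
pics
scene {'fx': 480.3874, 'fy': 480.3874, 'cx': 261.1668, 'cy': 192.4068, 'position': [1292.4939, 602.1744, 1192.5373], 'attitude': [-2.4182, -0.0195, 2.2775]}
top {'fx': 446.8997, 'fy': 446.8997, 'cx': 255.6085, 'cy': 195.3723, 'position': [335.4155, 26.758, 1659.2893], 'attitude': [-2.9953, -0.0146, -1.5424]}
{'time': 0.1, 'qpos': array([ 1.12837136e+00,  3.13953333e-01,  4.50937464e-02,  1.30360136e+00,
       -2.09409210e-05,  1.43124175e+00]), 'qd': array([-0.00111677, -0.00175223,  0.00244883, -0.00135756,  0.00144106,
       -0.00217   ]), 'joint_torque': array([ 3.49883361e-03, -4.81724167e+01,  2.99243653e+01,  1.27109824e-02,
       -7.71286949e-06,  5.03244252e-06]), 'eef_pos': array([171.30513061, 548.44105311, 247.48254314]), 'tool_rot': array([-3.13994130e+00, -2.10815313e-04,  2.83872211e+00]), 'contact_force': array([-0.30844127,  0.33774875, -0.37156599]), 'ft_torque': array([ 0.03009299, -0.02230746, -0.02121122]), 'grip_force': 0.0, 'opening': 85.31865258647875}
```

View pics/scene0.png

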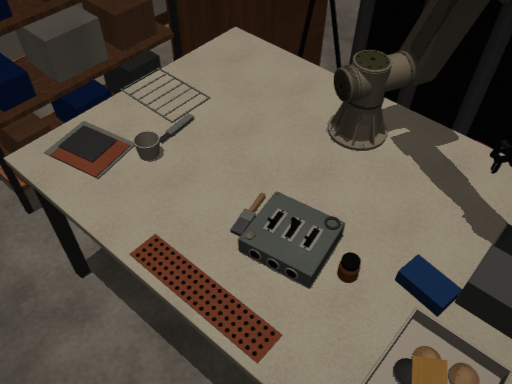

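View pics/top0.png

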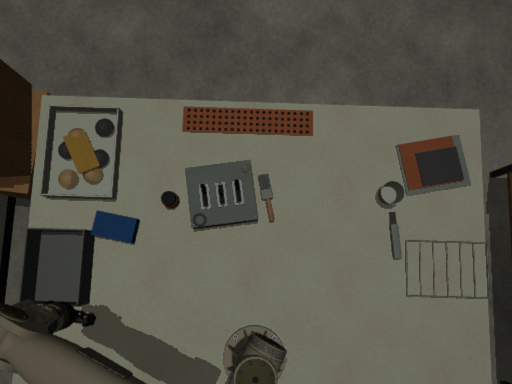

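The scene view has the box at about (292,237), and the top view has it at about (222,195), with the ring, slag, jar and brush around it. I'll enlarge both to find the lever that stands upright.

```bash
python3 - <<'E'
import cv2,numpy as np
a=cv2.imread("pics/scene0.png")[185:290,225:365]; b=cv2.imread("pics/top0.png")[150:240,170:290]
f=lambda i,s:np.clip(cv2.resize(i,None,fx=s,fy=s,interpolation=cv2.INTER_CUBIC).astype(float)*1.6,0,255).astype('uint8')
cv2.imwrite("pics/c1.png",f(a,5.5)); cv2.imwrite("pics/c2.png",f(b,6))
E
```

```text
(no output)
```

View pics/c1.png

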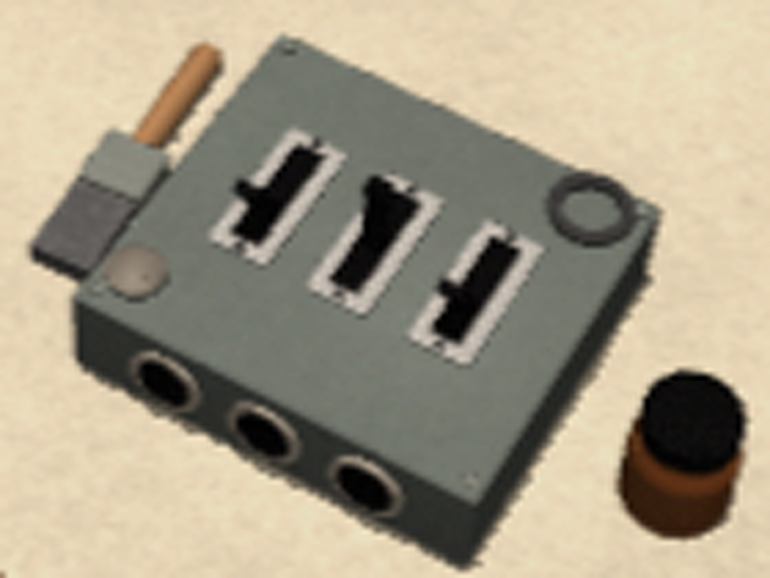

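View pics/c2.png

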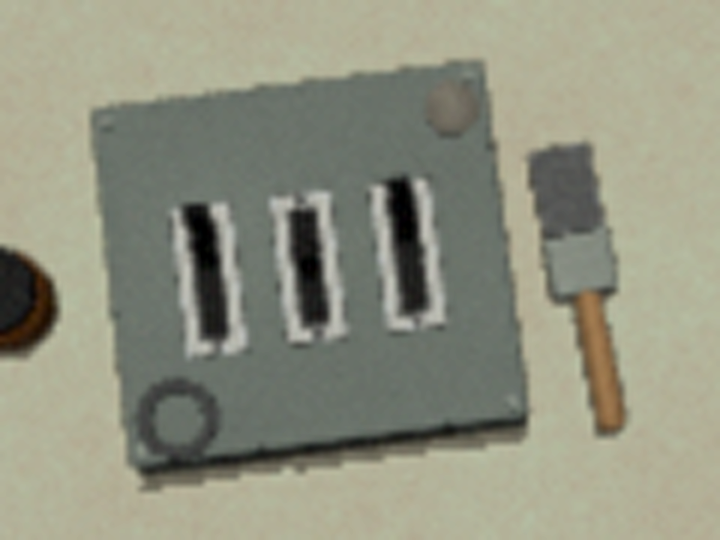

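Both crops show the middle lever upright, with its tip at crop 1 (378,182). The outer two lean to the far side. I'll triangulate the top corners and the tip.

```bash
cat > h.py <<'E'
import numpy as np
from scipy.spatial.transform import Rotation as R
from scipy.optimize import least_squares
S=dict(f=480.3874,c=(261.1668,192.4068),p=[1292.4939,602.1744,1192.5373],a=[-2.4182,-0.0195,2.2775])
T=dict(f=446.8997,c=(255.6085,195.3723),p=[335.4155,26.758,1659.2893],a=[-2.9953,-0.0146,-1.5424])
def cam(d): return dict(f=d["fx"],c=(d["cx"],d["cy"]),p=d["position"],a=d["attitude"])
def proj(C,P):
    q=R.from_euler("xyz",C["a"]).inv().apply(np.atleast_2d(P)-np.array(C["p"])); return C["f"]*q[:,:2]/q[:,2:]+np.array(C["c"])
def tri(Cs,uv):
    return least_squares(lambda P:np.concatenate([(proj(C,P)[0]-u) for C,u in zip(Cs,uv)]),[400,50,70])
def box(x,y,w,pts): return R.from_euler("z",w).apply(pts)+[x,y,0]
E
python3 - <<'E'
from h import *
s=(np.array([[470,500],[78,297],[285,38],[657,212],[378,182]])+.5)/5.5-.5+[225,185]
t=(np.array([[93,110],[483,62],[525,418],[133,460],[305,245]])+.5)/6-.5+[170,150]
for a,b in zip(s,t):
    r=tri([S,T],[a,b]); print(r.x.round(1),r.fun.round(2))
L=np.array([[110,120,70],[110,-120,70],[-110,-120,70],[-110,120,70]])
for cs in ([S,T],[S],[T]):
    r=least_squares(lambda v:np.concatenate([(proj(C,box(*v,L))-(s if C is S else t)[:4]).ravel() for C in cs]),[600,100,0])
    print(r.x.round(3),r.fun.round(2)); print(box(*r.x,[[0,0,60],[0,0,125]]).round(1))
E
```

```text
[663.4 268.6  67.1] [ 0.01  0.    0.01 -0.  ]
[699.3  36.8  64. ] [-0.72 -0.13 -0.78  0.5 ]
[484.5   3.3  62. ] [-0.26 -0.04 -0.26  0.15]
[451.9 235.8  66.4] [-0.42 -0.05 -0.45  0.23]
[574.7 135.1 124.8] [-0.45 -0.07 -0.48  0.28]
[5.75723e+02 1.36833e+02 1.52000e-01] [ 0.48  0.86 -2.06 -1.02 -0.71 -1.89  1.18 -0.87 -1.02 -0.99 -0.21 -0.74
  0.27 -0.23 -1.48  0.97]
[[575.7 136.8  60. ]
 [575.7 136.8 125. ]]
[5.76734e+02 1.38610e+02 1.53000e-01] [ 0.86  1.46 -1.82 -0.41 -0.54 -1.42  1.47 -0.41]
[[576.7 138.6  60. ]
 [576.7 138.6 125. ]]
[5.74965e+02 1.34605e+02 1.50000e-01] [-0.36 -0.83  0.46 -0.47  0.83  0.07 -0.92  1.15]
[[575.  134.6  60. ]
 [575.  134.6 125. ]]
```

The tripped lever is the middle one. Its pivot is about (575.5,136,60) and the box yaw is 0.152. The triangulated tip height of 124.8 mm agrees with the expected 125. I'll shut the gripper, turn tool x along box x, and go above the lever's ON side.

{"method": "play_rows", "body": {"plan": [{"tx": 0.0216, "ty": -0.0204, "rz": 0.0228, "claw": -1}, {"tx": 0.0216, "ty": -0.0204, "rz": 0.0228, "claw": -1}, {"tx": 0.0216, "ty": -0.0204, "rz": 0.0228, "claw": -1}, {"tx": 0.0216, "ty": -0.0204, "rz": 0.0228, "claw": -1}, {"tx": 0.0216, "ty": -0.0204, "rz": 0.0228, "claw": -1}, {"tx": 0.0216, "ty": -0.0204, "rz": 0.0228, "claw": -1}, {"tx": 0.0216, "ty": -0.0204, "rz": 0.0228, "claw": -1}, {"tx": 0.0216, "ty": -0.0204, "rz": 0.0228, "claw": -1}, {"tx": 0.0216, "ty": -0.0204, "rz": 0.0228, "claw": -1}, {"tx": 0.0216, "ty": -0.0204, "rz": 0.0228, "claw": -1}], "grip_force": 20}}

```text
invalid input at $.plan[0]: expected keys tx, ty, tz, rx, ry, rz, claw
```

{"method": "play_rows", "body": {"plan": [{"tx": 0.0216, "ty": -0.0204, "rz": 0.0228, "claw": -1}, {"tx": 0.0216, "ty": -0.0204, "rz": 0.0228, "claw": -1}, {"tx": 0.0216, "ty": -0.0204, "rz": 0.0228, "claw": -1}, {"tx": 0.0216, "ty": -0.0204, "rz": 0.0228, "claw": -1}, {"tx": 0.0216, "ty": -0.0204, "rz": 0.0228, "claw": -1}, {"tx": 0.0216, "ty": -0.0204, "rz": 0.0228, "claw": -1}, {"tx": 0.0216, "ty": -0.0204, "rz": 0.0228, "claw": -1}, {"tx": 0.0216, "ty": -0.0204, "rz": 0.0228, "claw": -1}, {"tx": 0.0216, "ty": -0.0204, "rz": 0.0228, "claw": -1}, {"tx": 0.0216, "ty": -0.0204, "rz": 0.0228, "claw": -1}]}}

```text
invalid input at $.plan[0]: expected keys tx, ty, tz, rx, ry, rz, claw
```

```bash
python3 - <<'E'
from bench import manip
from h import *
import cv2
d=manip.capture("wrist"); cv2.imwrite("pics/w1.png",np.clip(d["image"].astype(float)*1.5,0,255).astype("uint8"))
s=manip.sense(); print(s["time"],s["eef_pos"],s["tool_rot"],s["contact_force"],s["opening"],manip.tip_extent)
C=cam(d); print(C)
print(proj(C,box(575.5,136,.152,[[0,0,125],[0,0,70],[110,120,70],[-110,120,70],[-110,-120,70],[110,-120,70],[32,60,116],[32,-60,116]])).round())
print(proj(C,[s["eef_pos"]-[0,0,17]]))
E
```

```text
0.15 [171.33772706 548.51003706 247.60427124] [-3.14019099e+00 -1.47891777e-04  2.83877816e+00] [-0.14386551  0.60877764 -0.019726  ] 85.64268324679216 17.0
{'f': 325.540787819676, 'c': (261.45707849970336, 196.0933142193407), 'p': array([102.8072634 , 569.93946033, 374.74491141]), 'a': array([2.85323640e+00, 1.04904007e-03, 1.26830076e+00])}
[[ 42. 586.]
 [ 67. 530.]
 [181. 552.]
 [ 94. 451.]
 [-53. 508.]
 [ 45. 596.]
 [100. 578.]
 [ 24. 602.]]
[[261.68331162 253.25083974]]
```

View pics/w1.png

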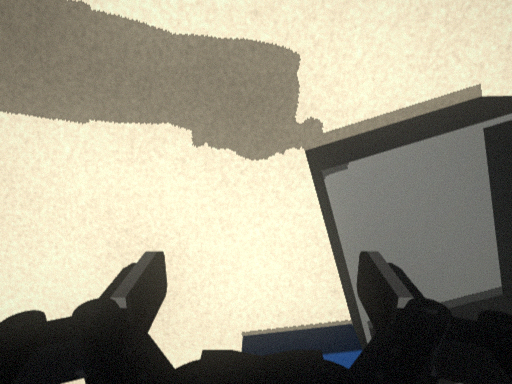

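The calls were refused because every key has to be given. The wrist view still shows the start place, with the pads at (150,280) and (370,280). I'll send the moves again.

{"method": "play_rows", "body": {"plan": [{"tx": 0.0216, "ty": -0.0204, "tz": 0, "rx": 0, "ry": 0, "rz": 0.0228, "claw": -1}, {"tx": 0.0216, "ty": -0.0204, "tz": 0, "rx": 0, "ry": 0, "rz": 0.0228, "claw": -1}, {"tx": 0.0216, "ty": -0.0204, "tz": 0, "rx": 0, "ry": 0, "rz": 0.0228, "claw": -1}, {"tx": 0.0216, "ty": -0.0204, "tz": 0, "rx": 0, "ry": 0, "rz": 0.0228, "claw": -1}, {"tx": 0.0216, "ty": -0.0204, "tz": 0, "rx": 0, "ry": 0, "rz": 0.0228, "claw": -1}, {"tx": 0.0216, "ty": -0.0204, "tz": 0, "rx": 0, "ry": 0, "rz": 0.0228, "claw": -1}, {"tx": 0.0216, "ty": -0.0204, "tz": 0, "rx": 0, "ry": 0, "rz": 0.0228, "claw": -1}, {"tx": 0.0216, "ty": -0.0204, "tz": 0, "rx": 0, "ry": 0, "rz": 0.0228, "claw": -1}, {"tx": 0.0216, "ty": -0.0204, "tz": 0, "rx": 0, "ry": 0, "rz": 0.0228, "claw": -1}, {"tx": 0.0216, "ty": -0.0204, "tz": 0, "rx": 0, "ry": 0, "rz": 0.0228, "claw": -1}], "grip_force": 20}}

```text
time: 0.98
eef_pos: [388.2, 343.6, 248.1]
tool_rot: [-3.141, -0.0, 3.068]
contact_force: [0.8, -0.2, 0.8]
opening: 0.0
grip_force: 0.0
```

{"method": "play_rows", "body": {"plan": [{"tx": 0.0216, "ty": -0.0204, "tz": 0, "rx": 0, "ry": 0, "rz": 0.0228, "claw": -1}, {"tx": 0.0216, "ty": -0.0204, "tz": 0, "rx": 0, "ry": 0, "rz": 0.0228, "claw": -1}, {"tx": 0.0216, "ty": -0.0204, "tz": 0, "rx": 0, "ry": 0, "rz": 0.0228, "claw": -1}, {"tx": 0.0216, "ty": -0.0204, "tz": 0, "rx": 0, "ry": 0, "rz": 0.0228, "claw": -1}, {"tx": 0.0216, "ty": -0.0204, "tz": 0, "rx": 0, "ry": 0, "rz": 0.0228, "claw": -1}, {"tx": 0.0216, "ty": -0.0204, "tz": 0, "rx": 0, "ry": 0, "rz": 0.0228, "claw": -1}, {"tx": 0.0216, "ty": -0.0204, "tz": 0, "rx": 0, "ry": 0, "rz": 0.0228, "claw": -1}, {"tx": 0.0216, "ty": -0.0204, "tz": 0, "rx": 0, "ry": 0, "rz": 0.0228, "claw": -1}, {"tx": 0.0216, "ty": -0.0204, "tz": 0, "rx": 0, "ry": 0, "rz": 0.0228, "claw": -1}, {"tx": 0.0216, "ty": -0.0204, "tz": 0, "rx": 0, "ry": 0, "rz": 0.0228, "claw": -1}]}}

```text
time: 1.82
eef_pos: [604.2, 139.7, 247.9]
tool_rot: [3.141, -0.001, -2.987]
contact_force: [0.8, 0.0, 0.2]
opening: 0.2
grip_force: 0.0
```

```bash
python3 - <<'E'
from bench import manip
from h import *
import cv2
d=manip.capture("wrist"); cv2.imwrite("pics/w2.png",np.clip(d["image"].astype(float)*1.5,0,255).astype("uint8"))
s=manip.sense(); print(s["time"],s["eef_pos"],s["tool_rot"],s["contact_force"],s["opening"],s["qpos"])
C=cam(d); print(C)
print(proj(C,box(575.5,136,.152,[[0,0,125],[0,0,70],[110,120,70],[-110,120,70],[-110,-120,70],[110,-120,70],[32,60,116],[32,-60,116]])).round())
print(proj(C,[s["eef_pos"]-[0,0,17]]))
E
```

```text
1.8667 [608.19635685 135.73841785 247.17762944] [-3.13897180e+00  1.75387365e-03 -2.99040949e+00] [ 3.45818418 -1.4607659   0.34645897] 0.04749954248249938 [ 0.09200123  0.40815725  0.18056275  1.341296   -0.00251253 -0.05918203]
{'f': 325.540787819676, 'c': (261.45707849970336, 196.0933142193407), 'p': array([533.29774209, 128.20782338, 375.20606812]), 'a': array([ 2.85341219e+00, -8.42597314e-04,  1.72528573e+00])}
[[263. 157.]
 [262. 147.]
 [378. 254.]
 [406.  17.]
 [120.  16.]
 [146. 254.]
 [335. 194.]
 [190. 194.]]
[[252.92040947 258.69922129]]
```

View pics/w2.png

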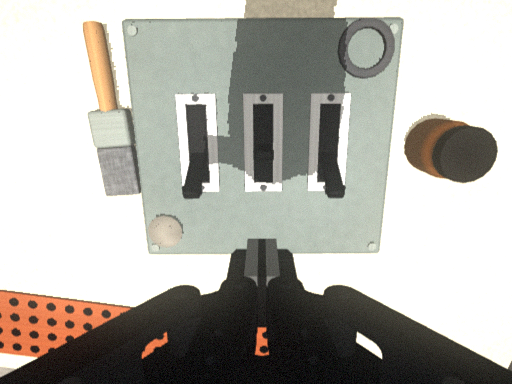

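The wrist view matches the prediction within 3 px: the outer tips are at (192,190) and (336,190), and the box corners agree. So the pose is good, and I'll lower to TCP z of 115 on the ON side.

{"method": "play_rows", "body": {"plan": [{"tx": 0, "ty": 0, "tz": 0, "rx": 0, "ry": 0, "rz": 0, "claw": -1}, {"tx": 0, "ty": 0, "tz": -0.015, "rx": 0, "ry": 0, "rz": 0, "claw": -1}, {"tx": 0, "ty": 0, "tz": -0.02, "rx": 0, "ry": 0, "rz": 0, "claw": -1}, {"tx": 0, "ty": 0, "tz": -0.02, "rx": 0, "ry": 0, "rz": 0, "claw": -1}, {"tx": 0, "ty": 0, "tz": -0.02, "rx": 0, "ry": 0, "rz": 0, "claw": -1}, {"tx": 0, "ty": 0, "tz": -0.02, "rx": 0, "ry": 0, "rz": 0, "claw": -1}, {"tx": 0, "ty": 0, "tz": -0.018, "rx": 0, "ry": 0, "rz": 0, "claw": -1}, {"tx": 0, "ty": 0, "tz": -0.012, "rx": 0, "ry": 0, "rz": 0, "claw": -1}, {"tx": 0, "ty": 0, "tz": -0.006, "rx": 0, "ry": 0, "rz": 0, "claw": -1}, {"tx": 0, "ty": 0, "tz": -0.002, "rx": 0, "ry": 0, "rz": 0, "claw": -1}]}}

```text
time: 2.7
eef_pos: [601.9, 141.6, 114.0]
tool_rot: [3.141, -0.003, -2.988]
contact_force: [-0.6, 0.4, -0.1]
opening: -0.1
grip_force: 0.0
```

{"method": "play_rows", "body": {"plan": [{"tx": 0, "ty": 0, "tz": 0, "rx": 0, "ry": 0, "rz": 0, "claw": -1}, {"tx": 0, "ty": 0, "tz": 0, "rx": 0, "ry": 0, "rz": 0, "claw": -1}, {"tx": -0.001, "ty": -0.00015, "tz": 0, "rx": 0, "ry": 0, "rz": 0, "claw": -1}, {"tx": -0.001, "ty": -0.00015, "tz": 0, "rx": 0, "ry": 0, "rz": 0, "claw": -1}, {"tx": -0.001, "ty": -0.00015, "tz": 0, "rx": 0, "ry": 0, "rz": 0, "claw": -1}, {"tx": -0.001, "ty": -0.00015, "tz": 0, "rx": 0, "ry": 0, "rz": 0, "claw": -1}, {"tx": -0.0005, "ty": -0.0001, "tz": 0, "rx": 0, "ry": 0, "rz": 0, "claw": -1}, {"tx": -0.0005, "ty": -0.0001, "tz": 0, "rx": 0, "ry": 0, "rz": 0, "claw": -1}, {"tx": 0, "ty": 0, "tz": 0, "rx": 0, "ry": 0, "rz": 0, "claw": -1}, {"tx": 0, "ty": 0, "tz": 0, "rx": 0, "ry": 0, "rz": 0, "claw": -1}]}}

```text
time: 3.53
eef_pos: [598.5, 140.1, 115.3]
tool_rot: [3.142, 0.0, -2.988]
contact_force: [-1.4, 0.2, -0.4]
opening: -0.3
grip_force: 0.0
```

{"method": "play_rows", "body": {"plan": [{"tx": -0.0006, "ty": -0.0001, "tz": 0, "rx": 0, "ry": 0, "rz": 0, "claw": -1}, {"tx": -0.0006, "ty": -0.0001, "tz": 0, "rx": 0, "ry": 0, "rz": 0, "claw": -1}, {"tx": -0.0006, "ty": -0.0001, "tz": 0, "rx": 0, "ry": 0, "rz": 0, "claw": -1}, {"tx": -0.0006, "ty": -0.0001, "tz": 0, "rx": 0, "ry": 0, "rz": 0, "claw": -1}, {"tx": -0.0006, "ty": -0.0001, "tz": 0, "rx": 0, "ry": 0, "rz": 0, "claw": -1}, {"tx": -0.0006, "ty": -0.0001, "tz": 0, "rx": 0, "ry": 0, "rz": 0, "claw": -1}, {"tx": -0.0006, "ty": -0.0001, "tz": 0, "rx": 0, "ry": 0, "rz": 0, "claw": -1}, {"tx": -0.0006, "ty": -0.0001, "tz": 0, "rx": 0, "ry": 0, "rz": 0, "claw": -1}, {"tx": 0, "ty": 0, "tz": 0, "rx": 0, "ry": 0, "rz": 0, "claw": -1}, {"tx": 0, "ty": 0, "tz": 0, "rx": 0, "ry": 0, "rz": 0, "claw": -1}]}}

```text
time: 4.37
eef_pos: [593.7, 139.3, 115.3]
tool_rot: [3.142, 0.0, -2.988]
contact_force: [-0.0, 0.1, 1.1]
opening: 0.2
grip_force: 0.0
```

{"method": "play_rows", "body": {"plan": [{"tx": -0.0006, "ty": -0.0001, "tz": 0, "rx": 0, "ry": 0, "rz": 0, "claw": -1}, {"tx": -0.0006, "ty": -0.0001, "tz": 0, "rx": 0, "ry": 0, "rz": 0, "claw": -1}, {"tx": -0.0006, "ty": -0.0001, "tz": 0, "rx": 0, "ry": 0, "rz": 0, "claw": -1}, {"tx": -0.0006, "ty": -0.0001, "tz": 0, "rx": 0, "ry": 0, "rz": 0, "claw": -1}, {"tx": -0.0006, "ty": -0.0001, "tz": 0, "rx": 0, "ry": 0, "rz": 0, "claw": -1}, {"tx": -0.0006, "ty": -0.0001, "tz": 0, "rx": 0, "ry": 0, "rz": 0, "claw": -1}, {"tx": -0.0006, "ty": -0.0001, "tz": 0, "rx": 0, "ry": 0, "rz": 0, "claw": -1}, {"tx": -0.0006, "ty": -0.0001, "tz": 0, "rx": 0, "ry": 0, "rz": 0, "claw": -1}, {"tx": 0, "ty": 0, "tz": 0, "rx": 0, "ry": 0, "rz": 0, "claw": -1}, {"tx": 0, "ty": 0, "tz": 0, "rx": 0, "ry": 0, "rz": 0, "claw": -1}]}}

```text
time: 5.2
eef_pos: [588.9, 138.5, 115.4]
tool_rot: [3.142, 0.0, -2.988]
contact_force: [-0.1, 0.6, -0.3]
opening: -0.1
grip_force: 0.0
```

{"method": "play_rows", "body": {"plan": [{"tx": -0.0004, "ty": -0.0001, "tz": 0, "rx": 0, "ry": 0, "rz": 0, "claw": -1}, {"tx": -0.0004, "ty": -0.0001, "tz": 0, "rx": 0, "ry": 0, "rz": 0, "claw": -1}, {"tx": -0.0004, "ty": -0.0001, "tz": 0, "rx": 0, "ry": 0, "rz": 0, "claw": -1}, {"tx": -0.0004, "ty": -0.0001, "tz": 0, "rx": 0, "ry": 0, "rz": 0, "claw": -1}, {"tx": -0.0004, "ty": 0, "tz": 0, "rx": 0, "ry": 0, "rz": 0, "claw": -1}, {"tx": -0.0004, "ty": 0, "tz": 0, "rx": 0, "ry": 0, "rz": 0, "claw": -1}, {"tx": -0.0004, "ty": 0, "tz": 0, "rx": 0, "ry": 0, "rz": 0, "claw": -1}, {"tx": 0, "ty": 0, "tz": 0, "rx": 0, "ry": 0, "rz": 0, "claw": -1}, {"tx": 0, "ty": 0, "tz": 0, "rx": 0, "ry": 0, "rz": 0, "claw": -1}, {"tx": 0, "ty": 0, "tz": 0, "rx": 0, "ry": 0, "rz": 0, "claw": -1}]}}

```text
time: 6.03
eef_pos: [586.2, 138.0, 115.5]
tool_rot: [-3.142, 0.0, -2.988]
contact_force: [2.3, -0.0, 0.8]
opening: -0.1
grip_force: 1.2
```

```bash
python3 - <<'E'
from bench import manip
from h import *
import cv2
d=manip.capture("wrist"); f=lambda i:np.clip(i.astype(float)*2.5,0,255).astype("uint8")
a=f(d["image"][70:290,180:345]); a=cv2.resize(a,None,fx=2.4,fy=2.4,interpolation=cv2.INTER_CUBIC)
b=f(manip.capture("scene")["image"][195:260,255:325]); b=cv2.resize(b,(396*70//65,a.shape[0]*1),interpolation=cv2.INTER_CUBIC)
cv2.imwrite("pics/w3.png",np.hstack([a,b[:, :400]])); print(a.shape,b.shape)
s=manip.sense(); print(s["time"],s["eef_pos"],s["contact_force"])
C=cam(d); p=proj(C,box(575.5,136,.152,[[65*np.sin(q),0,60+65*np.cos(q)] for q in (.1,0,-.1,-.2)])); print(((p-[180,70])*2.4).round())
E
```

```text
(528, 396, 3) (528, 426, 3)
6.1333 [586.23203364 138.02222587 115.48914053] [ 2.28530106 -0.40252535  0.76565543]
[[195. 486.]
 [195. 452.]
 [195. 416.]
 [195. 377.]]
```

View pics/w3.png

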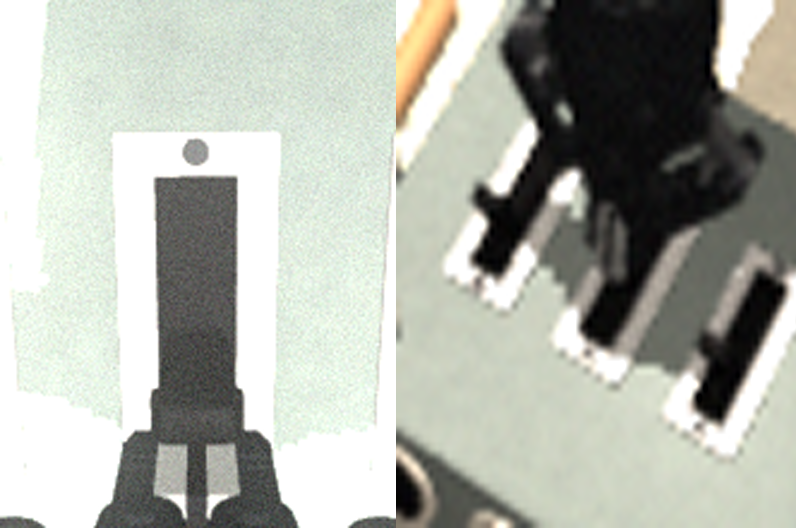

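The crop shows the lever tip at about (197,418), against the fist's front at y=443. That puts the lever at about -0.09 rad, and 2.3 N is just the rubbing. I'll go on in 2 mm steps.

{"method": "play_rows", "body": {"plan": [{"tx": -0.0004, "ty": -0.0001, "tz": 0, "rx": 0, "ry": 0, "rz": 0, "claw": -1}, {"tx": -0.0004, "ty": -0.0001, "tz": 0, "rx": 0, "ry": 0, "rz": 0, "claw": -1}, {"tx": -0.0004, "ty": -0.0001, "tz": 0, "rx": 0, "ry": 0, "rz": 0, "claw": -1}, {"tx": -0.0004, "ty": 0, "tz": 0, "rx": 0, "ry": 0, "rz": 0, "claw": -1}, {"tx": -0.0004, "ty": 0, "tz": 0, "rx": 0, "ry": 0, "rz": 0, "claw": -1}, {"tx": 0, "ty": 0, "tz": 0, "rx": 0, "ry": 0, "rz": 0, "claw": -1}, {"tx": 0, "ty": 0, "tz": 0, "rx": 0, "ry": 0, "rz": 0, "claw": -1}, {"tx": 0, "ty": 0, "tz": 0, "rx": 0, "ry": 0, "rz": 0, "claw": -1}, {"tx": 0, "ty": 0, "tz": 0, "rx": 0, "ry": 0, "rz": 0, "claw": -1}, {"tx": 0, "ty": 0, "tz": 0, "rx": 0, "ry": 0, "rz": 0, "claw": -1}]}}

```text
time: 6.97
eef_pos: [584.0, 137.7, 115.3]
tool_rot: [3.142, -0.0, -2.988]
contact_force: [2.2, -0.2, 1.5]
opening: -0.2
grip_force: 1.0
```

{"method": "play_rows", "body": {"plan": [{"tx": -0.0003, "ty": -5e-05, "tz": 0, "rx": 0, "ry": 0, "rz": 0, "claw": -1}, {"tx": -0.0003, "ty": -5e-05, "tz": 0, "rx": 0, "ry": 0, "rz": 0, "claw": -1}, {"tx": -0.0003, "ty": -5e-05, "tz": 0, "rx": 0, "ry": 0, "rz": 0, "claw": -1}, {"tx": -0.0003, "ty": -5e-05, "tz": 0, "rx": 0, "ry": 0, "rz": 0, "claw": -1}, {"tx": -0.0003, "ty": -5e-05, "tz": 0, "rx": 0, "ry": 0, "rz": 0, "claw": -1}, {"tx": -0.0003, "ty": -5e-05, "tz": 0, "rx": 0, "ry": 0, "rz": 0, "claw": -1}, {"tx": -0.0003, "ty": -5e-05, "tz": 0, "rx": 0, "ry": 0, "rz": 0, "claw": -1}, {"tx": -0.0003, "ty": -5e-05, "tz": 0, "rx": 0, "ry": 0, "rz": 0, "claw": -1}, {"tx": 0, "ty": 0, "tz": 0, "rx": 0, "ry": 0, "rz": 0, "claw": -1}, {"tx": 0, "ty": 0, "tz": 0, "rx": 0, "ry": 0, "rz": 0, "claw": -1}]}}

```text
time: 7.8
eef_pos: [581.5, 137.4, 115.2]
tool_rot: [3.141, -0.0, -2.988]
contact_force: [2.4, -0.1, -0.8]
opening: -0.5
grip_force: 1.0
```

{"method": "play_rows", "body": {"plan": [{"tx": -0.0003, "ty": -5e-05, "tz": 0, "rx": 0, "ry": 0, "rz": 0, "claw": -1}, {"tx": -0.0003, "ty": -5e-05, "tz": 0, "rx": 0, "ry": 0, "rz": 0, "claw": -1}, {"tx": -0.0003, "ty": -5e-05, "tz": 0, "rx": 0, "ry": 0, "rz": 0, "claw": -1}, {"tx": -0.0003, "ty": -5e-05, "tz": 0, "rx": 0, "ry": 0, "rz": 0, "claw": -1}, {"tx": -0.0003, "ty": -5e-05, "tz": 0, "rx": 0, "ry": 0, "rz": 0, "claw": -1}, {"tx": -0.0003, "ty": -5e-05, "tz": 0, "rx": 0, "ry": 0, "rz": 0, "claw": -1}, {"tx": -0.0003, "ty": -5e-05, "tz": 0, "rx": 0, "ry": 0, "rz": 0, "claw": -1}, {"tx": -0.0003, "ty": -5e-05, "tz": 0, "rx": 0, "ry": 0, "rz": 0, "claw": -1}, {"tx": 0, "ty": 0, "tz": 0, "rx": 0, "ry": 0, "rz": 0, "claw": -1}, {"tx": 0, "ty": 0, "tz": 0, "rx": 0, "ry": 0, "rz": 0, "claw": -1}]}}

```text
time: 8.63
eef_pos: [579.2, 137.0, 115.4]
tool_rot: [3.141, -0.0, -2.988]
contact_force: [1.8, 0.9, -1.0]
opening: 0.0
grip_force: 1.0
```

{"method": "play_rows", "body": {"plan": [{"tx": -0.0003, "ty": -5e-05, "tz": 0, "rx": 0, "ry": 0, "rz": 0, "claw": -1}, {"tx": -0.0003, "ty": -5e-05, "tz": 0, "rx": 0, "ry": 0, "rz": 0, "claw": -1}, {"tx": -0.0003, "ty": -5e-05, "tz": 0, "rx": 0, "ry": 0, "rz": 0, "claw": -1}, {"tx": -0.0003, "ty": -5e-05, "tz": 0, "rx": 0, "ry": 0, "rz": 0, "claw": -1}, {"tx": -0.0003, "ty": -5e-05, "tz": 0, "rx": 0, "ry": 0, "rz": 0, "claw": -1}, {"tx": -0.0003, "ty": -5e-05, "tz": 0, "rx": 0, "ry": 0, "rz": 0, "claw": -1}, {"tx": -0.0003, "ty": -5e-05, "tz": 0, "rx": 0, "ry": 0, "rz": 0, "claw": -1}, {"tx": -0.0003, "ty": -5e-05, "tz": 0, "rx": 0, "ry": 0, "rz": 0, "claw": -1}, {"tx": 0, "ty": 0, "tz": 0, "rx": 0, "ry": 0, "rz": 0, "claw": -1}, {"tx": 0, "ty": 0, "tz": 0, "rx": 0, "ry": 0, "rz": 0, "claw": -1}]}}

```text
time: 9.47
eef_pos: [576.8, 136.5, 115.3]
tool_rot: [3.142, -0.0, -2.988]
contact_force: [2.2, 0.6, -0.2]
opening: -0.0
grip_force: 1.0
```

{"method": "play_rows", "body": {"plan": [{"tx": -0.0003, "ty": -5e-05, "tz": 0, "rx": 0, "ry": 0, "rz": 0, "claw": -1}, {"tx": -0.0003, "ty": -5e-05, "tz": 0, "rx": 0, "ry": 0, "rz": 0, "claw": -1}, {"tx": -0.0003, "ty": -5e-05, "tz": 0, "rx": 0, "ry": 0, "rz": 0, "claw": -1}, {"tx": -0.0003, "ty": -5e-05, "tz": 0, "rx": 0, "ry": 0, "rz": 0, "claw": -1}, {"tx": -0.0003, "ty": -5e-05, "tz": 0, "rx": 0, "ry": 0, "rz": 0, "claw": -1}, {"tx": -0.0003, "ty": -5e-05, "tz": 0, "rx": 0, "ry": 0, "rz": 0, "claw": -1}, {"tx": -0.0003, "ty": -5e-05, "tz": 0, "rx": 0, "ry": 0, "rz": 0, "claw": -1}, {"tx": -0.0003, "ty": -5e-05, "tz": 0, "rx": 0, "ry": 0, "rz": 0, "claw": -1}, {"tx": 0, "ty": 0, "tz": 0, "rx": 0, "ry": 0, "rz": 0, "claw": -1}, {"tx": 0, "ty": 0, "tz": 0, "rx": 0, "ry": 0, "rz": 0, "claw": -1}]}}

```text
time: 10.3
eef_pos: [574.4, 136.2, 115.3]
tool_rot: [3.142, -0.0, -2.988]
contact_force: [1.6, 0.3, 0.1]
opening: -0.3
grip_force: 1.0
```

{"method": "play_rows", "body": {"plan": [{"tx": -0.0003, "ty": -5e-05, "tz": 0, "rx": 0, "ry": 0, "rz": 0, "claw": -1}, {"tx": -0.0003, "ty": -5e-05, "tz": 0, "rx": 0, "ry": 0, "rz": 0, "claw": -1}, {"tx": -0.0003, "ty": -5e-05, "tz": 0, "rx": 0, "ry": 0, "rz": 0, "claw": -1}, {"tx": -0.0003, "ty": -5e-05, "tz": 0, "rx": 0, "ry": 0, "rz": 0, "claw": -1}, {"tx": -0.0003, "ty": -5e-05, "tz": 0, "rx": 0, "ry": 0, "rz": 0, "claw": -1}, {"tx": -0.0003, "ty": -5e-05, "tz": 0, "rx": 0, "ry": 0, "rz": 0, "claw": -1}, {"tx": -0.0003, "ty": -5e-05, "tz": 0, "rx": 0, "ry": 0, "rz": 0, "claw": -1}, {"tx": -0.0003, "ty": -5e-05, "tz": 0, "rx": 0, "ry": 0, "rz": 0, "claw": -1}, {"tx": 0, "ty": 0, "tz": 0, "rx": 0, "ry": 0, "rz": 0, "claw": -1}, {"tx": 0, "ty": 0, "tz": 0, "rx": 0, "ry": 0, "rz": 0, "claw": -1}]}}

```text
time: 11.13
eef_pos: [572.0, 135.7, 115.3]
tool_rot: [3.142, -0.0, -2.988]
contact_force: [2.5, 0.7, -0.1]
opening: 0.2
grip_force: 1.0
```

{"method": "play_rows", "body": {"plan": [{"tx": -0.0003, "ty": -5e-05, "tz": 0, "rx": 0, "ry": 0, "rz": 0, "claw": -1}, {"tx": -0.0003, "ty": -5e-05, "tz": 0, "rx": 0, "ry": 0, "rz": 0, "claw": -1}, {"tx": -0.0003, "ty": -5e-05, "tz": 0, "rx": 0, "ry": 0, "rz": 0, "claw": -1}, {"tx": -0.0003, "ty": -5e-05, "tz": 0, "rx": 0, "ry": 0, "rz": 0, "claw": -1}, {"tx": -0.0003, "ty": -5e-05, "tz": 0, "rx": 0, "ry": 0, "rz": 0, "claw": -1}, {"tx": -0.0003, "ty": -5e-05, "tz": 0, "rx": 0, "ry": 0, "rz": 0, "claw": -1}, {"tx": -0.0003, "ty": -5e-05, "tz": 0, "rx": 0, "ry": 0, "rz": 0, "claw": -1}, {"tx": -0.0003, "ty": -5e-05, "tz": 0, "rx": 0, "ry": 0, "rz": 0, "claw": -1}, {"tx": 0, "ty": 0, "tz": 0, "rx": 0, "ry": 0, "rz": 0, "claw": -1}, {"tx": 0, "ty": 0, "tz": 0, "rx": 0, "ry": 0, "rz": 0, "claw": -1}]}}

```text
time: 11.97
eef_pos: [569.6, 135.4, 115.3]
tool_rot: [3.142, -0.0, -2.988]
contact_force: [1.0, -0.1, 1.3]
opening: -0.2
grip_force: 1.0
```

{"method": "play_rows", "body": {"plan": [{"tx": -0.0003, "ty": -5e-05, "tz": 0, "rx": 0, "ry": 0, "rz": 0, "claw": -1}, {"tx": -0.0003, "ty": -5e-05, "tz": 0, "rx": 0, "ry": 0, "rz": 0, "claw": -1}, {"tx": -0.0003, "ty": -5e-05, "tz": 0, "rx": 0, "ry": 0, "rz": 0, "claw": -1}, {"tx": -0.0003, "ty": -5e-05, "tz": 0, "rx": 0, "ry": 0, "rz": 0, "claw": -1}, {"tx": -0.0003, "ty": -5e-05, "tz": 0, "rx": 0, "ry": 0, "rz": 0, "claw": -1}, {"tx": -0.0003, "ty": -5e-05, "tz": 0, "rx": 0, "ry": 0, "rz": 0, "claw": -1}, {"tx": -0.0003, "ty": -5e-05, "tz": 0, "rx": 0, "ry": 0, "rz": 0, "claw": -1}, {"tx": -0.0003, "ty": -5e-05, "tz": 0, "rx": 0, "ry": 0, "rz": 0, "claw": -1}, {"tx": 0, "ty": 0, "tz": 0, "rx": 0, "ry": 0, "rz": 0, "claw": -1}, {"tx": 0, "ty": 0, "tz": 0, "rx": 0, "ry": 0, "rz": 0, "claw": -1}]}}

```text
time: 12.8
eef_pos: [567.5, 135.0, 115.4]
tool_rot: [3.141, 0.0, -2.988]
contact_force: [2.7, 0.1, 0.7]
opening: 0.1
grip_force: 1.4
```

{"method": "play_rows", "body": {"plan": [{"tx": -0.0002, "ty": -3e-05, "tz": 0, "rx": 0, "ry": 0, "rz": 0, "claw": -1}, {"tx": -0.0002, "ty": -3e-05, "tz": 0, "rx": 0, "ry": 0, "rz": 0, "claw": -1}, {"tx": -0.0002, "ty": -3e-05, "tz": 0, "rx": 0, "ry": 0, "rz": 0, "claw": -1}, {"tx": -0.0002, "ty": -3e-05, "tz": 0, "rx": 0, "ry": 0, "rz": 0, "claw": -1}, {"tx": -0.0002, "ty": -3e-05, "tz": 0, "rx": 0, "ry": 0, "rz": 0, "claw": -1}, {"tx": -0.0002, "ty": -3e-05, "tz": 0, "rx": 0, "ry": 0, "rz": 0, "claw": -1}, {"tx": 0, "ty": 0, "tz": 0, "rx": 0, "ry": 0, "rz": 0, "claw": -1}, {"tx": 0, "ty": 0, "tz": 0, "rx": 0, "ry": 0, "rz": 0, "claw": -1}, {"tx": 0, "ty": 0, "tz": 0, "rx": 0, "ry": 0, "rz": 0, "claw": -1}, {"tx": 0, "ty": 0, "tz": 0, "rx": 0, "ry": 0, "rz": 0, "claw": -1}]}}

```text
time: 13.63
eef_pos: [566.4, 134.8, 115.4]
tool_rot: [3.142, 0.001, -2.988]
contact_force: [5.6, 1.7, 0.7]
opening: 0.2
grip_force: 2.3
```

{"method": "play_rows", "body": {"plan": [{"tx": -0.0002, "ty": -3e-05, "tz": 0, "rx": 0, "ry": 0, "rz": 0, "claw": -1}, {"tx": -0.0002, "ty": -3e-05, "tz": 0, "rx": 0, "ry": 0, "rz": 0, "claw": -1}, {"tx": -0.0002, "ty": -3e-05, "tz": 0, "rx": 0, "ry": 0, "rz": 0, "claw": -1}, {"tx": -0.0002, "ty": -3e-05, "tz": 0, "rx": 0, "ry": 0, "rz": 0, "claw": -1}, {"tx": -0.0002, "ty": -3e-05, "tz": 0, "rx": 0, "ry": 0, "rz": 0, "claw": -1}, {"tx": -0.0002, "ty": -3e-05, "tz": 0, "rx": 0, "ry": 0, "rz": 0, "claw": -1}, {"tx": 0, "ty": 0, "tz": 0, "rx": 0, "ry": 0, "rz": 0, "claw": -1}, {"tx": 0, "ty": 0, "tz": 0, "rx": 0, "ry": 0, "rz": 0, "claw": -1}, {"tx": 0, "ty": 0, "tz": 0, "rx": 0, "ry": 0, "rz": 0, "claw": -1}, {"tx": 0, "ty": 0, "tz": 0, "rx": 0, "ry": 0, "rz": 0, "claw": -1}]}}

```text
time: 14.47
eef_pos: [565.6, 134.7, 115.6]
tool_rot: [3.142, 0.001, -2.988]
contact_force: [5.6, 1.6, 0.9]
opening: -0.2
grip_force: 2.7
```

{"method": "play_rows", "body": {"plan": [{"tx": -0.0002, "ty": -3e-05, "tz": 0, "rx": 0, "ry": 0, "rz": 0, "claw": -1}, {"tx": -0.0002, "ty": -3e-05, "tz": 0, "rx": 0, "ry": 0, "rz": 0, "claw": -1}, {"tx": -0.0002, "ty": -3e-05, "tz": 0, "rx": 0, "ry": 0, "rz": 0, "claw": -1}, {"tx": -0.0002, "ty": -3e-05, "tz": 0, "rx": 0, "ry": 0, "rz": 0, "claw": -1}, {"tx": -0.0002, "ty": -3e-05, "tz": 0, "rx": 0, "ry": 0, "rz": 0, "claw": -1}, {"tx": -0.0002, "ty": -3e-05, "tz": 0, "rx": 0, "ry": 0, "rz": 0, "claw": -1}, {"tx": 0, "ty": 0, "tz": 0, "rx": 0, "ry": 0, "rz": 0, "claw": -1}, {"tx": 0, "ty": 0, "tz": 0, "rx": 0, "ry": 0, "rz": 0, "claw": -1}, {"tx": 0, "ty": 0, "tz": 0, "rx": 0, "ry": 0, "rz": 0, "claw": -1}, {"tx": 0, "ty": 0, "tz": 0, "rx": 0, "ry": 0, "rz": 0, "claw": -1}]}}

```text
time: 15.3
eef_pos: [565.0, 134.6, 115.9]
tool_rot: [3.142, 0.003, -2.988]
contact_force: [6.4, 0.9, 1.0]
opening: -0.2
grip_force: 3.2
```

{"method": "play_rows", "body": {"plan": [{"tx": -0.0002, "ty": -3e-05, "tz": 0, "rx": 0, "ry": 0, "rz": 0, "claw": -1}, {"tx": -0.0002, "ty": -3e-05, "tz": 0, "rx": 0, "ry": 0, "rz": 0, "claw": -1}, {"tx": -0.0002, "ty": -3e-05, "tz": 0, "rx": 0, "ry": 0, "rz": 0, "claw": -1}, {"tx": -0.0002, "ty": -3e-05, "tz": 0, "rx": 0, "ry": 0, "rz": 0, "claw": -1}, {"tx": -0.0002, "ty": -3e-05, "tz": 0, "rx": 0, "ry": 0, "rz": 0, "claw": -1}, {"tx": -0.0002, "ty": -3e-05, "tz": 0, "rx": 0, "ry": 0, "rz": 0, "claw": -1}, {"tx": 0, "ty": 0, "tz": 0, "rx": 0, "ry": 0, "rz": 0, "claw": -1}, {"tx": 0, "ty": 0, "tz": 0, "rx": 0, "ry": 0, "rz": 0, "claw": -1}, {"tx": 0, "ty": 0, "tz": 0, "rx": 0, "ry": 0, "rz": 0, "claw": -1}, {"tx": 0, "ty": 0, "tz": 0, "rx": 0, "ry": 0, "rz": 0, "claw": -1}]}}

```text
time: 16.13
eef_pos: [564.2, 134.5, 116.1]
tool_rot: [3.142, 0.004, -2.988]
contact_force: [7.3, 1.1, 0.5]
opening: 0.3
grip_force: 3.6
```

{"method": "play_rows", "body": {"plan": [{"tx": -0.0003, "ty": -5e-05, "tz": 0, "rx": 0, "ry": 0, "rz": 0, "claw": -1}, {"tx": -0.0003, "ty": -5e-05, "tz": 0, "rx": 0, "ry": 0, "rz": 0, "claw": -1}, {"tx": -0.0003, "ty": -5e-05, "tz": 0, "rx": 0, "ry": 0, "rz": 0, "claw": -1}, {"tx": -0.0003, "ty": -5e-05, "tz": 0, "rx": 0, "ry": 0, "rz": 0, "claw": -1}, {"tx": -0.0003, "ty": -5e-05, "tz": 0, "rx": 0, "ry": 0, "rz": 0, "claw": -1}, {"tx": -0.0003, "ty": -5e-05, "tz": 0, "rx": 0, "ry": 0, "rz": 0, "claw": -1}, {"tx": -0.0002, "ty": 0, "tz": 0, "rx": 0, "ry": 0, "rz": 0, "claw": -1}, {"tx": 0, "ty": 0, "tz": 0, "rx": 0, "ry": 0, "rz": 0, "claw": -1}, {"tx": 0, "ty": 0, "tz": 0, "rx": 0, "ry": 0, "rz": 0, "claw": -1}, {"tx": 0, "ty": 0, "tz": 0, "rx": 0, "ry": 0, "rz": 0, "claw": -1}]}}

```text
time: 16.97
eef_pos: [563.0, 134.2, 116.5]
tool_rot: [-3.142, 0.005, -2.988]
contact_force: [9.6, 1.0, 1.9]
opening: 0.1
grip_force: 4.2
```

```bash
python3 - <<'E'
from bench import manip
import numpy as np
F=[];M=[]
for i in range(8):
    manip.capture("top"); s=manip.sense(); F.append(s["contact_force"]);M.append(s["ft_torque"])
print(np.mean(F,0),np.std(F,0),np.mean(M,0),s["time"],s["grip_force"],s["eef_pos"])
E
```

```text
[8.67734219 1.29488682 1.55866196] [0.24051511 0.65450634 0.40391132] [ 2.90195228e-01 -1.75611736e+00  4.70480535e-04] 17.3667 4.183094836771488 [562.97922973 134.22831663 116.51043374]
```

{"method": "play_rows", "body": {"plan": [{"tx": -0.0004, "ty": -6e-05, "tz": -0.0001, "rx": 0, "ry": 0, "rz": 0, "claw": -1}, {"tx": -0.0004, "ty": -6e-05, "tz": -0.0001, "rx": 0, "ry": 0, "rz": 0, "claw": -1}, {"tx": -0.0004, "ty": -6e-05, "tz": -0.0001, "rx": 0, "ry": 0, "rz": 0, "claw": -1}, {"tx": -0.0004, "ty": -6e-05, "tz": -0.0001, "rx": 0, "ry": 0, "rz": 0, "claw": -1}, {"tx": -0.0004, "ty": -6e-05, "tz": -0.0001, "rx": 0, "ry": 0, "rz": 0, "claw": -1}, {"tx": -0.0004, "ty": -6e-05, "tz": 0, "rx": 0, "ry": 0, "rz": 0, "claw": -1}, {"tx": 0, "ty": 0, "tz": 0, "rx": 0, "ry": 0, "rz": 0, "claw": -1}, {"tx": 0, "ty": 0, "tz": 0, "rx": 0, "ry": 0, "rz": 0, "claw": -1}, {"tx": 0, "ty": 0, "tz": 0, "rx": 0, "ry": 0, "rz": 0, "claw": -1}, {"tx": 0, "ty": 0, "tz": 0, "rx": 0, "ry": 0, "rz": 0, "claw": -1}]}}

```text
time: 18.2
eef_pos: [561.4, 133.9, 116.4]
tool_rot: [-3.142, 0.007, -2.988]
contact_force: [9.9, 1.6, 2.7]
opening: 0.2
grip_force: 4.9
```

```bash
cat > avg.py <<'E'
from bench import manip
import numpy as np
F=[];M=[]
for i in range(6):
    manip.capture("top"); s=manip.sense(); F.append(s["contact_force"]);M.append(s["ft_torque"])
print(np.mean(F,0),np.std(F,0),np.mean(M,0),s["time"],s["grip_force"],s["eef_pos"])
E
python3 avg.py
```

```text
[9.74640741 1.99324793 2.47701163] [0.47413272 0.49869376 0.39652269] [ 0.33021406 -2.01521188  0.01888218] 18.5 4.869548454880714 [561.41080834 133.94007613 116.43538219]
```

{"method": "play_rows", "body": {"plan": [{"tx": -0.0005, "ty": -8e-05, "tz": -0.0001, "rx": 0, "ry": 0, "rz": 0, "claw": -1}, {"tx": -0.0005, "ty": -8e-05, "tz": -0.0001, "rx": 0, "ry": 0, "rz": 0, "claw": -1}, {"tx": -0.0005, "ty": -8e-05, "tz": -0.0001, "rx": 0, "ry": 0, "rz": 0, "claw": -1}, {"tx": -0.0005, "ty": -8e-05, "tz": -0.0001, "rx": 0, "ry": 0, "rz": 0, "claw": -1}, {"tx": -0.0005, "ty": -8e-05, "tz": -0.0001, "rx": 0, "ry": 0, "rz": 0, "claw": -1}, {"tx": -0.0005, "ty": -8e-05, "tz": -0.0001, "rx": 0, "ry": 0, "rz": 0, "claw": -1}, {"tx": -0.0005, "ty": -8e-05, "tz": 0, "rx": 0, "ry": 0, "rz": 0, "claw": -1}, {"tx": 0, "ty": 0, "tz": 0, "rx": 0, "ry": 0, "rz": 0, "claw": -1}, {"tx": 0, "ty": 0, "tz": 0, "rx": 0, "ry": 0, "rz": 0, "claw": -1}, {"tx": 0, "ty": 0, "tz": 0, "rx": 0, "ry": 0, "rz": 0, "claw": -1}]}}

```text
time: 19.33
eef_pos: [560.1, 133.7, 116.9]
tool_rot: [-3.142, 0.012, -2.988]
contact_force: [13.5, 2.6, 3.7]
opening: 0.1
grip_force: 6.6
```

```bash
python3 avg.py
```

```text
[13.5704007   2.55621034  4.05577838] [0.42053386 0.59729125 0.41192421] [ 5.03885875e-01 -2.73735174e+00  2.59529180e-03] 19.6333 6.627995353192091 [560.06282616 133.65187966 116.91167289]
```

{"method": "play_rows", "body": {"plan": [{"tx": -0.0003, "ty": -5e-05, "tz": 0, "rx": 0, "ry": 0, "rz": 0, "claw": -1}, {"tx": -0.0002, "ty": 0, "tz": 0, "rx": 0, "ry": 0, "rz": 0, "claw": -1}, {"tx": 0, "ty": 0, "tz": 0, "rx": 0, "ry": 0, "rz": 0, "claw": -1}, {"tx": 0, "ty": 0, "tz": 0, "rx": 0, "ry": 0, "rz": 0, "claw": -1}, {"tx": 0, "ty": 0, "tz": 0, "rx": 0, "ry": 0, "rz": 0, "claw": -1}, {"tx": 0, "ty": 0, "tz": 0, "rx": 0, "ry": 0, "rz": 0, "claw": -1}, {"tx": 0, "ty": 0, "tz": 0, "rx": 0, "ry": 0, "rz": 0, "claw": -1}, {"tx": 0, "ty": 0, "tz": 0, "rx": 0, "ry": 0, "rz": 0, "claw": -1}, {"tx": 0, "ty": 0, "tz": 0, "rx": 0, "ry": 0, "rz": 0, "claw": -1}, {"tx": 0, "ty": 0, "tz": 0, "rx": 0, "ry": 0, "rz": 0, "claw": -1}]}}

```text
time: 20.47
eef_pos: [559.9, 133.6, 117.1]
tool_rot: [-3.141, 0.012, -2.988]
contact_force: [13.2, 1.7, 3.9]
opening: -0.1
grip_force: 6.9
```

```bash
python3 avg.py
```

```text
[13.93411698  2.55331859  3.91678346] [0.41855621 0.32891194 0.4739681 ] [ 0.49470114 -2.84498782  0.0224273 ] 20.7667 6.867164075374603 [559.89000589 133.58048396 117.06164969]
```

Held at 14.7 N total, with the latch pressed for over 0.6 s. Next I'll back off, lift, and cross to the OFF side.

{"method": "play_rows", "body": {"plan": [{"tx": 0.002, "ty": 0.0003, "tz": 0, "rx": 0, "ry": 0, "rz": 0, "claw": -1}, {"tx": 0.003, "ty": 0.00045, "tz": 0, "rx": 0, "ry": 0, "rz": 0, "claw": -1}, {"tx": 0.005, "ty": 0.00075, "tz": 0, "rx": 0, "ry": 0, "rz": 0, "claw": -1}, {"tx": 0.007, "ty": 0.001, "tz": 0, "rx": 0, "ry": 0, "rz": 0, "claw": -1}, {"tx": 0.007, "ty": 0.001, "tz": 0.005, "rx": 0, "ry": 0, "rz": 0, "claw": -1}, {"tx": 0, "ty": 0, "tz": 0.01, "rx": 0, "ry": 0, "rz": 0, "claw": -1}, {"tx": 0, "ty": 0, "tz": 0.015, "rx": 0, "ry": 0, "rz": 0, "claw": -1}, {"tx": 0, "ty": 0, "tz": 0.015, "rx": 0, "ry": 0, "rz": 0, "claw": -1}, {"tx": 0, "ty": 0, "tz": 0.01, "rx": 0, "ry": 0, "rz": 0, "claw": -1}, {"tx": 0, "ty": 0, "tz": 0.005, "rx": 0, "ry": 0, "rz": 0, "claw": -1}]}}

```text
time: 21.6
eef_pos: [578.0, 136.5, 175.7]
tool_rot: [3.142, 0.0, -2.988]
contact_force: [0.6, 0.1, -0.3]
opening: -0.4
grip_force: 0.0
```

{"method": "play_rows", "body": {"plan": [{"tx": -0.005, "ty": -0.0007, "tz": 0, "rx": 0, "ry": 0, "rz": 0, "claw": -1}, {"tx": -0.01, "ty": -0.0015, "tz": 0, "rx": 0, "ry": 0, "rz": 0, "claw": -1}, {"tx": -0.013, "ty": -0.002, "tz": 0, "rx": 0, "ry": 0, "rz": 0, "claw": -1}, {"tx": -0.013, "ty": -0.002, "tz": 0, "rx": 0, "ry": 0, "rz": 0, "claw": -1}, {"tx": -0.013, "ty": -0.002, "tz": 0, "rx": 0, "ry": 0, "rz": 0, "claw": -1}, {"tx": -0.01, "ty": -0.0015, "tz": 0, "rx": 0, "ry": 0, "rz": 0, "claw": -1}, {"tx": -0.007, "ty": -0.001, "tz": 0, "rx": 0, "ry": 0, "rz": 0, "claw": -1}, {"tx": -0.003, "ty": -0.0005, "tz": 0, "rx": 0, "ry": 0, "rz": 0, "claw": -1}, {"tx": 0, "ty": 0, "tz": 0, "rx": 0, "ry": 0, "rz": 0, "claw": -1}, {"tx": 0, "ty": 0, "tz": 0, "rx": 0, "ry": 0, "rz": 0, "claw": -1}]}}

```text
time: 22.43
eef_pos: [504.2, 125.3, 174.1]
tool_rot: [3.142, 0.0, -2.988]
contact_force: [1.4, -0.2, 0.6]
opening: -0.0
grip_force: 0.0
```

```bash
python3 - <<'E'
from bench import manip
from h import *
import cv2
d=manip.capture("wrist"); a=np.clip(d["image"].astype(float)*1.8,0,255).astype("uint8")
C=cam(d);b=manip.capture("scene")["image"][185:290,225:365]; b=cv2.resize(b,None,fx=3.657,fy=3.657,interpolation=cv2.INTER_CUBIC)[:384]
cv2.imwrite("pics/w4.png",cv2.resize(np.hstack([a,b]),None,fx=.78,fy=.78))
s=manip.sense(); print(s["time"],s["eef_pos"],s["contact_force"])
print((.78*proj(C,box(575.5,136,.152,[[65*np.sin(q),0,60+65*np.cos(q)] for q in (-.3,-.5,-.6,-.7)]))).round())
E
```

```text
22.5333 [504.62046352 125.31362235 174.16906912] [ 0.08239678 -0.28202796 -0.15107274]
[[204. 237.]
 [204. 221.]
 [204. 212.]
 [204. 205.]]
```

View pics/w4.png

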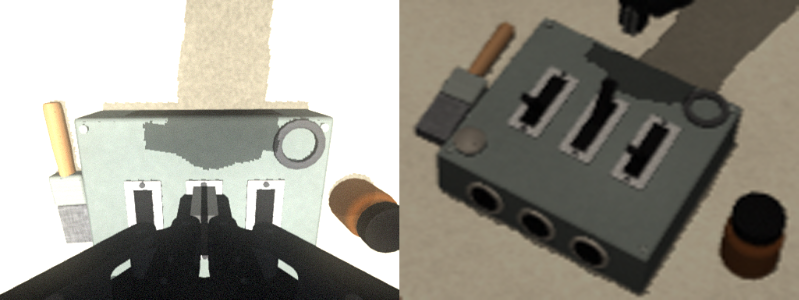

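The picture shows the tripped lever leaning to OFF, with its tip at (605,83). Its neighbours are still ON and the ring hasn't moved. I'll lower and then sweep toward ON.

{"method": "play_rows", "body": {"plan": [{"tx": 0, "ty": 0, "tz": -0.006, "rx": 0, "ry": 0, "rz": 0, "claw": -1}, {"tx": 0, "ty": 0, "tz": -0.012, "rx": 0, "ry": 0, "rz": 0, "claw": -1}, {"tx": 0, "ty": 0, "tz": -0.014, "rx": 0, "ry": 0, "rz": 0, "claw": -1}, {"tx": 0, "ty": 0, "tz": -0.012, "rx": 0, "ry": 0, "rz": 0, "claw": -1}, {"tx": 0, "ty": 0, "tz": -0.01, "rx": 0, "ry": 0, "rz": 0, "claw": -1}, {"tx": 0, "ty": 0, "tz": -0.005, "rx": 0, "ry": 0, "rz": 0, "claw": -1}, {"tx": 0, "ty": 0, "tz": 0, "rx": 0, "ry": 0, "rz": 0, "claw": -1}, {"tx": 0.002, "ty": 0.0003, "tz": 0, "rx": 0, "ry": 0, "rz": 0, "claw": -1}, {"tx": 0.002, "ty": 0.0003, "tz": 0, "rx": 0, "ry": 0, "rz": 0, "claw": -1}, {"tx": 0.002, "ty": 0.0003, "tz": 0, "rx": 0, "ry": 0, "rz": 0, "claw": -1}]}}

```text
time: 23.37
eef_pos: [511.0, 126.3, 116.0]
tool_rot: [-3.142, 0.002, -2.988]
contact_force: [-0.5, -0.3, -0.5]
opening: -0.2
grip_force: 0.0
```

{"method": "play_rows", "body": {"plan": [{"tx": 0.0015, "ty": 0.0002, "tz": 0, "rx": 0, "ry": 0, "rz": 0, "claw": -1}, {"tx": 0.0015, "ty": 0.0002, "tz": 0, "rx": 0, "ry": 0, "rz": 0, "claw": -1}, {"tx": 0.0015, "ty": 0.0002, "tz": 0, "rx": 0, "ry": 0, "rz": 0, "claw": -1}, {"tx": 0.0015, "ty": 0.0002, "tz": 0, "rx": 0, "ry": 0, "rz": 0, "claw": -1}, {"tx": 0.0015, "ty": 0.0002, "tz": 0, "rx": 0, "ry": 0, "rz": 0, "claw": -1}, {"tx": 0.0015, "ty": 0.0002, "tz": 0, "rx": 0, "ry": 0, "rz": 0, "claw": -1}, {"tx": 0.0015, "ty": 0.0002, "tz": 0, "rx": 0, "ry": 0, "rz": 0, "claw": -1}, {"tx": 0.0015, "ty": 0.0002, "tz": 0, "rx": 0, "ry": 0, "rz": 0, "claw": -1}, {"tx": 0.0015, "ty": 0.0002, "tz": 0, "rx": 0, "ry": 0, "rz": 0, "claw": -1}, {"tx": 0.0015, "ty": 0.0002, "tz": 0, "rx": 0, "ry": 0, "rz": 0, "claw": -1}]}}

```text
time: 24.2
eef_pos: [525.3, 128.2, 115.2]
tool_rot: [3.142, 0.0, -2.988]
contact_force: [-0.6, 0.3, -0.3]
opening: -0.0
grip_force: 0.0
```

{"method": "play_rows", "body": {"plan": [{"tx": 0.0015, "ty": 0.0002, "tz": 0, "rx": 0, "ry": 0, "rz": 0, "claw": -1}, {"tx": 0.0015, "ty": 0.0002, "tz": 0, "rx": 0, "ry": 0, "rz": 0, "claw": -1}, {"tx": 0.0015, "ty": 0.0002, "tz": 0, "rx": 0, "ry": 0, "rz": 0, "claw": -1}, {"tx": 0.0015, "ty": 0.0002, "tz": 0, "rx": 0, "ry": 0, "rz": 0, "claw": -1}, {"tx": 0.0015, "ty": 0.0002, "tz": 0, "rx": 0, "ry": 0, "rz": 0, "claw": -1}, {"tx": 0.0015, "ty": 0.0002, "tz": 0, "rx": 0, "ry": 0, "rz": 0, "claw": -1}, {"tx": 0.0015, "ty": 0.0002, "tz": 0, "rx": 0, "ry": 0, "rz": 0, "claw": -1}, {"tx": 0.0015, "ty": 0.0002, "tz": 0, "rx": 0, "ry": 0, "rz": 0, "claw": -1}, {"tx": 0.0015, "ty": 0.0002, "tz": 0, "rx": 0, "ry": 0, "rz": 0, "claw": -1}, {"tx": 0.0015, "ty": 0.0002, "tz": 0, "rx": 0, "ry": 0, "rz": 0, "claw": -1}]}}

```text
time: 25.03
eef_pos: [540.3, 130.2, 115.2]
tool_rot: [3.141, 0.0, -2.988]
contact_force: [-1.7, -0.2, 1.2]
opening: 0.5
grip_force: 1.1
```

{"method": "play_rows", "body": {"plan": [{"tx": 0.0015, "ty": 0.0002, "tz": 0, "rx": 0, "ry": 0, "rz": 0, "claw": -1}, {"tx": 0.0015, "ty": 0.0002, "tz": 0, "rx": 0, "ry": 0, "rz": 0, "claw": -1}, {"tx": 0.0015, "ty": 0.0002, "tz": 0, "rx": 0, "ry": 0, "rz": 0, "claw": -1}, {"tx": 0.0015, "ty": 0.0002, "tz": 0, "rx": 0, "ry": 0, "rz": 0, "claw": -1}, {"tx": 0.0015, "ty": 0.0002, "tz": 0, "rx": 0, "ry": 0, "rz": 0, "claw": -1}, {"tx": 0.0015, "ty": 0.0002, "tz": 0, "rx": 0, "ry": 0, "rz": 0, "claw": -1}, {"tx": 0.0015, "ty": 0.0002, "tz": 0, "rx": 0, "ry": 0, "rz": 0, "claw": -1}, {"tx": 0.0015, "ty": 0.0002, "tz": 0, "rx": 0, "ry": 0, "rz": 0, "claw": -1}, {"tx": 0.0015, "ty": 0.0002, "tz": 0, "rx": 0, "ry": 0, "rz": 0, "claw": -1}, {"tx": 0.0015, "ty": 0.0002, "tz": 0, "rx": 0, "ry": 0, "rz": 0, "claw": -1}]}}

```text
time: 25.87
eef_pos: [555.3, 132.2, 115.2]
tool_rot: [3.141, 0.0, -2.988]
contact_force: [-2.4, 0.2, -0.0]
opening: 0.1
grip_force: 0.9
```

{"method": "play_rows", "body": {"plan": [{"tx": 0.0015, "ty": 0.0002, "tz": 0, "rx": 0, "ry": 0, "rz": 0, "claw": -1}, {"tx": 0.0015, "ty": 0.0002, "tz": 0, "rx": 0, "ry": 0, "rz": 0, "claw": -1}, {"tx": 0.0015, "ty": 0.0002, "tz": 0, "rx": 0, "ry": 0, "rz": 0, "claw": -1}, {"tx": 0.0015, "ty": 0.0002, "tz": 0, "rx": 0, "ry": 0, "rz": 0, "claw": -1}, {"tx": 0.0015, "ty": 0.0002, "tz": 0, "rx": 0, "ry": 0, "rz": 0, "claw": -1}, {"tx": 0.0015, "ty": 0.0002, "tz": 0, "rx": 0, "ry": 0, "rz": 0, "claw": -1}, {"tx": 0.0015, "ty": 0.0002, "tz": 0, "rx": 0, "ry": 0, "rz": 0, "claw": -1}, {"tx": 0.0015, "ty": 0.0002, "tz": 0, "rx": 0, "ry": 0, "rz": 0, "claw": -1}, {"tx": 0.0015, "ty": 0.0002, "tz": 0, "rx": 0, "ry": 0, "rz": 0, "claw": -1}, {"tx": 0.0015, "ty": 0.0002, "tz": 0, "rx": 0, "ry": 0, "rz": 0, "claw": -1}]}}

```text
time: 26.7
eef_pos: [570.0, 134.2, 115.0]
tool_rot: [3.141, -0.001, -2.988]
contact_force: [-2.0, -0.5, 0.1]
opening: 0.2
grip_force: 1.3
```

{"method": "play_rows", "body": {"plan": [{"tx": 0.0006, "ty": 0.0001, "tz": 0, "rx": 0, "ry": 0, "rz": 0, "claw": -1}, {"tx": 0.0006, "ty": 0.0001, "tz": 0, "rx": 0, "ry": 0, "rz": 0, "claw": -1}, {"tx": 0.0006, "ty": 0.0001, "tz": 0, "rx": 0, "ry": 0, "rz": 0, "claw": -1}, {"tx": 0.0006, "ty": 0.0001, "tz": 0, "rx": 0, "ry": 0, "rz": 0, "claw": -1}, {"tx": 0.0006, "ty": 0.0001, "tz": 0, "rx": 0, "ry": 0, "rz": 0, "claw": -1}, {"tx": 0.0006, "ty": 0.0001, "tz": 0, "rx": 0, "ry": 0, "rz": 0, "claw": -1}, {"tx": 0.0006, "ty": 0.0001, "tz": 0, "rx": 0, "ry": 0, "rz": 0, "claw": -1}, {"tx": 0.0006, "ty": 0.0001, "tz": 0, "rx": 0, "ry": 0, "rz": 0, "claw": -1}, {"tx": 0.0006, "ty": 0.0001, "tz": 0, "rx": 0, "ry": 0, "rz": 0, "claw": -1}, {"tx": 0.0006, "ty": 0.0001, "tz": 0, "rx": 0, "ry": 0, "rz": 0, "claw": -1}]}}

```text
time: 27.53
eef_pos: [576.2, 135.2, 115.3]
tool_rot: [3.142, 0.0, -2.988]
contact_force: [-2.8, -1.0, -0.5]
opening: 0.3
grip_force: 1.1
```

{"method": "play_rows", "body": {"plan": [{"tx": 0.0004, "ty": 0.0001, "tz": 0, "rx": 0, "ry": 0, "rz": 0, "claw": -1}, {"tx": 0.0004, "ty": 0.0001, "tz": 0, "rx": 0, "ry": 0, "rz": 0, "claw": -1}, {"tx": 0.0004, "ty": 0.0001, "tz": 0, "rx": 0, "ry": 0, "rz": 0, "claw": -1}, {"tx": 0.0004, "ty": 0.0001, "tz": 0, "rx": 0, "ry": 0, "rz": 0, "claw": -1}, {"tx": 0.0004, "ty": 0.0001, "tz": 0, "rx": 0, "ry": 0, "rz": 0, "claw": -1}, {"tx": 0.0004, "ty": 0.0001, "tz": 0, "rx": 0, "ry": 0, "rz": 0, "claw": -1}, {"tx": 0.0004, "ty": 0, "tz": 0, "rx": 0, "ry": 0, "rz": 0, "claw": -1}, {"tx": 0.0004, "ty": 0, "tz": 0, "rx": 0, "ry": 0, "rz": 0, "claw": -1}, {"tx": 0, "ty": 0, "tz": 0, "rx": 0, "ry": 0, "rz": 0, "claw": -1}, {"tx": 0, "ty": 0, "tz": 0, "rx": 0, "ry": 0, "rz": 0, "claw": -1}]}}

```text
time: 28.37
eef_pos: [579.4, 135.9, 115.2]
tool_rot: [3.141, 0.0, -2.988]
contact_force: [-2.3, -0.1, -0.1]
opening: 0.0
grip_force: 0.9
```

{"method": "play_rows", "body": {"plan": [{"tx": 0.0003, "ty": 5e-05, "tz": 0, "rx": 0, "ry": 0, "rz": 0, "claw": -1}, {"tx": 0.0003, "ty": 5e-05, "tz": 0, "rx": 0, "ry": 0, "rz": 0, "claw": -1}, {"tx": 0.0003, "ty": 5e-05, "tz": 0, "rx": 0, "ry": 0, "rz": 0, "claw": -1}, {"tx": 0.0003, "ty": 5e-05, "tz": 0, "rx": 0, "ry": 0, "rz": 0, "claw": -1}, {"tx": 0.0003, "ty": 5e-05, "tz": 0, "rx": 0, "ry": 0, "rz": 0, "claw": -1}, {"tx": 0.0003, "ty": 5e-05, "tz": 0, "rx": 0, "ry": 0, "rz": 0, "claw": -1}, {"tx": 0.0003, "ty": 5e-05, "tz": 0, "rx": 0, "ry": 0, "rz": 0, "claw": -1}, {"tx": 0, "ty": 0, "tz": 0, "rx": 0, "ry": 0, "rz": 0, "claw": -1}, {"tx": 0, "ty": 0, "tz": 0, "rx": 0, "ry": 0, "rz": 0, "claw": -1}, {"tx": 0, "ty": 0, "tz": 0, "rx": 0, "ry": 0, "rz": 0, "claw": -1}]}}

```text
time: 29.2
eef_pos: [581.5, 136.1, 115.3]
tool_rot: [3.142, 0.0, -2.988]
contact_force: [-2.2, -0.5, 0.4]
opening: 0.1
grip_force: 0.9
```

Not at the stop yet, so I'll keep on slowly until the force rises.

{"method": "play_rows", "body": {"plan": [{"tx": 0.0003, "ty": 5e-05, "tz": 0, "rx": 0, "ry": 0, "rz": 0, "claw": -1}, {"tx": 0.0003, "ty": 5e-05, "tz": 0, "rx": 0, "ry": 0, "rz": 0, "claw": -1}, {"tx": 0.0003, "ty": 5e-05, "tz": 0, "rx": 0, "ry": 0, "rz": 0, "claw": -1}, {"tx": 0.0003, "ty": 5e-05, "tz": 0, "rx": 0, "ry": 0, "rz": 0, "claw": -1}, {"tx": 0.0003, "ty": 5e-05, "tz": 0, "rx": 0, "ry": 0, "rz": 0, "claw": -1}, {"tx": 0.0003, "ty": 5e-05, "tz": 0, "rx": 0, "ry": 0, "rz": 0, "claw": -1}, {"tx": 0, "ty": 0, "tz": 0, "rx": 0, "ry": 0, "rz": 0, "claw": -1}, {"tx": 0, "ty": 0, "tz": 0, "rx": 0, "ry": 0, "rz": 0, "claw": -1}, {"tx": 0, "ty": 0, "tz": 0, "rx": 0, "ry": 0, "rz": 0, "claw": -1}, {"tx": 0, "ty": 0, "tz": 0, "rx": 0, "ry": 0, "rz": 0, "claw": -1}]}}

```text
time: 30.03
eef_pos: [583.3, 136.4, 115.3]
tool_rot: [3.142, 0.0, -2.988]
contact_force: [-1.6, -0.3, 0.3]
opening: 0.0
grip_force: 0.8
```

{"method": "play_rows", "body": {"plan": [{"tx": 0.0003, "ty": 5e-05, "tz": 0, "rx": 0, "ry": 0, "rz": 0, "claw": -1}, {"tx": 0.0003, "ty": 5e-05, "tz": 0, "rx": 0, "ry": 0, "rz": 0, "claw": -1}, {"tx": 0.0003, "ty": 5e-05, "tz": 0, "rx": 0, "ry": 0, "rz": 0, "claw": -1}, {"tx": 0.0003, "ty": 5e-05, "tz": 0, "rx": 0, "ry": 0, "rz": 0, "claw": -1}, {"tx": 0.0003, "ty": 5e-05, "tz": 0, "rx": 0, "ry": 0, "rz": 0, "claw": -1}, {"tx": 0, "ty": 0, "tz": 0, "rx": 0, "ry": 0, "rz": 0, "claw": -1}, {"tx": 0, "ty": 0, "tz": 0, "rx": 0, "ry": 0, "rz": 0, "claw": -1}, {"tx": 0, "ty": 0, "tz": 0, "rx": 0, "ry": 0, "rz": 0, "claw": -1}, {"tx": 0, "ty": 0, "tz": 0, "rx": 0, "ry": 0, "rz": 0, "claw": -1}, {"tx": 0, "ty": 0, "tz": 0, "rx": 0, "ry": 0, "rz": 0, "claw": -1}]}}

```text
time: 30.87
eef_pos: [584.8, 136.7, 115.3]
tool_rot: [3.141, 0.0, -2.988]
contact_force: [-1.9, -0.4, 0.1]
opening: 0.1
grip_force: 0.8
```

{"method": "play_rows", "body": {"plan": [{"tx": 0.0003, "ty": 5e-05, "tz": 0, "rx": 0, "ry": 0, "rz": 0, "claw": -1}, {"tx": 0.0003, "ty": 5e-05, "tz": 0, "rx": 0, "ry": 0, "rz": 0, "claw": -1}, {"tx": 0.0003, "ty": 5e-05, "tz": 0, "rx": 0, "ry": 0, "rz": 0, "claw": -1}, {"tx": 0.0003, "ty": 5e-05, "tz": 0, "rx": 0, "ry": 0, "rz": 0, "claw": -1}, {"tx": 0.0003, "ty": 5e-05, "tz": 0, "rx": 0, "ry": 0, "rz": 0, "claw": -1}, {"tx": 0, "ty": 0, "tz": 0, "rx": 0, "ry": 0, "rz": 0, "claw": -1}, {"tx": 0, "ty": 0, "tz": 0, "rx": 0, "ry": 0, "rz": 0, "claw": -1}, {"tx": 0, "ty": 0, "tz": 0, "rx": 0, "ry": 0, "rz": 0, "claw": -1}, {"tx": 0, "ty": 0, "tz": 0, "rx": 0, "ry": 0, "rz": 0, "claw": -1}, {"tx": 0, "ty": 0, "tz": 0, "rx": 0, "ry": 0, "rz": 0, "claw": -1}]}}

```text
time: 31.7
eef_pos: [585.3, 136.8, 115.1]
tool_rot: [-3.142, -0.002, -2.988]
contact_force: [-5.4, -0.8, 1.7]
opening: 0.1
grip_force: 2.8
```

The stop has been met: only 0.5 mm was gained and the force rose to 5.5 N. I'll back off, lift and look.

{"method": "play_rows", "body": {"plan": [{"tx": -0.002, "ty": -0.0003, "tz": 0, "rx": 0, "ry": 0, "rz": 0, "claw": -1}, {"tx": -0.004, "ty": -0.0006, "tz": 0, "rx": 0, "ry": 0, "rz": 0, "claw": -1}, {"tx": -0.007, "ty": -0.001, "tz": 0, "rx": 0, "ry": 0, "rz": 0, "claw": -1}, {"tx": -0.007, "ty": -0.001, "tz": 0, "rx": 0, "ry": 0, "rz": 0, "claw": -1}, {"tx": -0.007, "ty": -0.001, "tz": 0.005, "rx": 0, "ry": 0, "rz": 0, "claw": -1}, {"tx": -0.003, "ty": -0.0005, "tz": 0.015, "rx": 0, "ry": 0, "rz": 0, "claw": -1}, {"tx": 0, "ty": 0, "tz": 0.02, "rx": 0, "ry": 0, "rz": 0, "claw": -1}, {"tx": 0, "ty": 0, "tz": 0.03, "rx": 0, "ry": 0, "rz": 0, "claw": -1}, {"tx": -0.01, "ty": 0, "tz": 0.03, "rx": 0, "ry": 0, "rz": 0, "claw": -1}, {"tx": -0.02, "ty": 0, "tz": 0.03, "rx": 0, "ry": 0, "rz": 0, "claw": -1}]}}

```text
time: 32.53
eef_pos: [526.8, 132.3, 246.6]
tool_rot: [3.142, 0.002, -2.989]
contact_force: [-0.4, 0.8, 1.4]
opening: 0.4
grip_force: 0.0
```

{"method": "play_rows", "body": {"plan": [{"tx": -0.02, "ty": 0, "tz": 0.02, "rx": 0, "ry": 0, "rz": 0, "claw": -1}, {"tx": -0.02, "ty": 0, "tz": 0.01, "rx": 0, "ry": 0, "rz": 0, "claw": -1}, {"tx": -0.02, "ty": 0, "tz": 0, "rx": 0, "ry": 0, "rz": 0, "claw": -1}, {"tx": -0.01, "ty": 0, "tz": 0, "rx": 0, "ry": 0, "rz": 0, "claw": -1}, {"tx": 0, "ty": 0, "tz": 0, "rx": 0, "ry": 0, "rz": 0, "claw": -1}, {"tx": 0, "ty": 0, "tz": 0, "rx": 0, "ry": 0, "rz": 0, "claw": -1}, {"tx": 0, "ty": 0, "tz": 0, "rx": 0, "ry": 0, "rz": 0, "claw": -1}, {"tx": 0, "ty": 0, "tz": 0, "rx": 0, "ry": 0, "rz": 0, "claw": -1}, {"tx": 0, "ty": 0, "tz": 0, "rx": 0, "ry": 0, "rz": 0, "claw": -1}, {"tx": 0, "ty": 0, "tz": 0, "rx": 0, "ry": 0, "rz": 0, "claw": -1}]}}

```text
time: 33.37
eef_pos: [456.7, 132.5, 274.6]
tool_rot: [3.141, -0.001, -2.989]
contact_force: [-0.5, 0.3, -0.3]
opening: 0.2
grip_force: 0.0
```

```bash
python3 - <<'E'
from bench import manip
from h import *
import cv2
b=manip.capture("scene")["image"][185:290,225:365]
cv2.imwrite("pics/s5.png",np.clip(cv2.resize(b,None,fx=5.5,fy=5.5,interpolation=cv2.INTER_CUBIC).astype(float)*1.6,0,255).astype("uint8"))
s=manip.sense(); print(s["time"],s["eef_pos"],s["contact_force"])
E
```

```text
33.4167 [456.57949422 132.45449351 274.7327995 ] [ 0.44696892  0.09247175 -0.15357163]
```

View pics/s5.png

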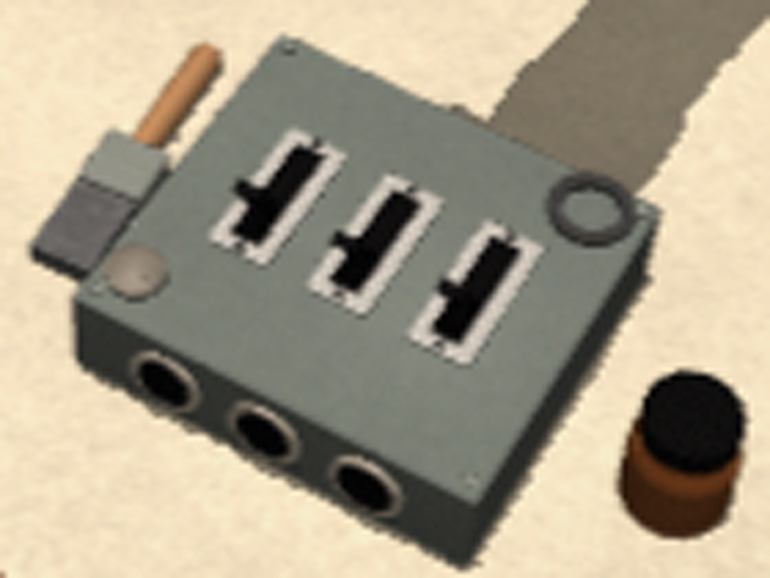

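The picture shows the middle lever's tip at (343,245), in line with its neighbours at (245,188) and (447,290). The ring, slag, jar and brush haven't moved, so I'm handing in.

```bash
python3 -c "
from bench import manip
print(manip.finish_job())"
```

```text
the job is handed in; nothing more can be done
None
```

The tripped middle lever was pressed off at about 14.7 N for over 0.5 s, then thrown on to its stop. In the last picture all three levers lean on and the things on and beside the box look unmoved. The job is handed in; no verdict was returned, and the latch reset is inferred from the force.

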